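Spark-plug socket out of the crowded rack

TASK

For the spark-plug change, take the tall slim socket out of the crowded wooden socket rack, straight up from between its wide neighbours without knocking those over or shifting them, and stand it upright on the floor of the empty metal tray (not the one with the spark plugs). Set it down, do not drop it.

Things in the scene. Friction and masses are not known exactly. Their poses are not given: they have to be found in the camera images.
- plug_socket_center (a point): Tall slim socket: upright steel cylinder, 22 mm diameter, 84 mm tall, 0.08 to 0.17 kg. Point at its centre, 42 mm above its foot (54 mm above the table at the start); z up its length. Stands loosely in an 18 mm deep recess of the wooden rack, second from the left in the row nearer the robot. Another slim socket in the far row is only 40 mm tall: not wanted.
- left_socket_center (a point): Wide steel socket beside the slim one on its left as the robot sees it, 40 mm centre to centre: 32 mm diameter, 70 mm tall, loose in its recess, top 82 mm above the table. Point at its centre, 47 mm above the table; z up. All but the two slim sockets look like this. Along the row only 13 mm is free beside the slim socket; across the row it is clear for over 60 mm both ways.
- right_socket_center (a point): Wide steel socket beside the slim one on its right, same size and point. The line from it to the left one is the row's direction. The rack is a fixed wooden block 150 x 170 mm, top 30 mm above the table, turned up to 30 degrees either way, with two rows of four sockets 40 mm apart; the rows are 92 mm apart. Recess floors lie 12 mm above the table, play 1.5 mm all round.
- tray_floor (a point): Centre of the inner floor, 3 mm above the table, of the empty sheet-metal tray: fixed, 105 x 105 mm outside, 3 mm walls, rim 18 mm above the table. z up, x and y along its sides. To its left or right is an equal tray full of spark plugs that rise no higher than 23 mm above the table.

How it is judged (in metres and radians):
On the way:
1. the slim socket is lifted clear of the rack between the fingers (height (world z) of plug_socket_center above 0.09 m and contact force between the fingers and plug_socket above 1 N), for 0.1 s.
At the end, for the whole second after the job is handed in: The tall slim socket stands upright (within 10 degrees) on the floor of the empty tray, wholly inside its walls, at rest and released; its two wide neighbours still stand in the rack (centres within 20 mm of where they were, tilted under 14 degrees) (x of plug_socket_center in the frame of tray_floor between -0.042 and 0.042 m and y of plug_socket_center in the frame of tray_floor between -0.042 and 0.042 m and z of plug_socket_center in the frame of tray_floor between 0.037 and 0.047 m and angle between plug_socket_center's own z axis and vertical below 0.17 rad and linear speed of plug_socket below 0.03 m/s and distance of each of left_socket_center, right_socket_center from where it was at the start of the episode below 0.02 m and angle between each of left_socket_center, right_socket_center's own z axis and vertical below 0.25 rad); the robot touches nothing.
It fails at once if a wide neighbour is knocked over or pulled out (tilted over 20 degrees, or moved over 25 mm) (angle between any of left_socket_center, right_socket_center's own z axis and vertical above 0.35 rad or distance of any of left_socket_center, right_socket_center from where it was at the start of the episode above 0.025 m).
It fails at once if the slim socket is dropped over the tray (out of the fingers with its foot more than 25 mm above the tray's floor) (horizontal distance between plug_socket_center and tray_floor below 0.06 m and z of plug_socket_center in the frame of tray_floor above 0.067 m and contact force between the fingers and plug_socket below 0.05 N).
It also fails if it takes over 42 s, if anything falls off the work surface, if the arm or the gripper's body presses on something with over 40 N, if the wrist force passes 120 N, or if a joint passes its speed limit or range.

ROBOT

A 7-joint arm with a two-finger parallel gripper is mounted at the origin on the work surface. World frame = base frame: x ahead of the robot, y to its left, z up, the work surface at z = 0. Lengths are in mm, angles in rad, forces in N, time in s.
With the tool pointing down it reaches from about 400 to 875 mm from the base axis. Payload 4.4 kg.
Tool frame: the origin (TCP) lies at the very end of the fingers, on their centre line; the grasp point (between the pads) lies 19 mm behind it; z points along the fingers, y is the line along which they close (so a half turn about z gives the same grasp; the last joint's range is limited). The gripper opens to 85 mm and grips with 20 to 120 N. Pads are 22 mm wide; open, the fingers measure 114 mm over their backs; the gripper's body (76 mm by 85 mm) begins 54 mm behind the grasp point. The pads swing forward as they close: fully open they stand 13 mm farther back than shut.
Start: joints at [1.155, 0.628, 0.038, 1.517, -0.027, 0.996, -0.02], TCP at [222.789, -610.641, 231.313] pointing down, gripper open.
Joint ranges: [-3.06, 3.06], [-0.37, 2.12], [-1.25, 1.32], [0.18, 2.47], [-1.1, 4.24], [0.23, 1.98], [-2.94, 2.94]. Speed limits (rad/s): [2.57, 2.57, 3.14, 3.14, 3.14, 3.14, 3.14].

INTERFACE

Orientations are given as [roll, pitch, yaw] about the fixed x, y, z axes, in that order (R = Rz(yaw) Ry(pitch) Rx(roll)).
In Python, from cell import sensors, get_image, camera_params, order gives the robot as it stands.
- The arm moves only by the shell command python3 -m inch 'ROWS' [OPENING]. ROWS is JSON, a list that holds one entry, the list of rows, each a list of 4 numbers: the shift along the tool's x, y, z in cm, then the turn about the tool's z in degrees. A call has 1 to 8 rows; each row is the pose to reach, as a shift and turn from the pose commanded when the call began, along the tool's axes at that moment; what a row does not reach only later rows make up. A row lasts 1/12 s, in which the tool goes at most 41.7 mm and 7.16 degrees, less where a joint would pass 70% of its speed; a pose out of reach is approached as far as the arm can. A call with a gripper value outside its range is refused whole. OPENING is the finger opening in cm, from 0 to 8.54, set as the call begins (- or left out, the last holds). The fingers move at their own pace and stop on an object; the grip force is fixed at half the most. Time passes only in rows, so rows that repeat a pose let the fingers close. It gives the time, the measured TCP pose, the force, the opening and the grip force at its end, in the units of the state.
- sensors.read_state(): the state, without advancing time (a new reading comes with each control period).
- get_image(name): name is "scene" or "top" or "wrist"; returns the picture (480x640x3 uint8, blue, green, red); there is no depth.
- camera_params(name): a dict with "mtx" (3x3 intrinsics, pixels), "D" ([k1, k2, p1, p2, k3] as OpenCV has them; the pictures are not rectified), "rvec" (rotation vector, rad) and "tvec" (3), from world to camera coordinates, as OpenCV has them. Camera axes: x right, y down, z forward; pixel columns grow to the right and rows downward; lengths in mm; the calibration is good to about 2 mm. A picture is of the moment at which its call begins: read the wrist's pose just before it. camera_params takes no time and is no camera call; for the wrist camera it gives the pose at the moment of the call.
- order.finish_job(): hands the job in; it is judged then, once.
The state is a dict: "clock": time; "qpos": joint angles; "qd": joint speeds; "tau": joint torques, N m; "eef_pos": TCP position; "tool_rot": TCP orientation; "force": force on the tool from outside, world axes, zero at the start; "torque": the same for the moment, N m; "width": finger opening in mm; "gripper_force": force on a finger pad.
Only numpy, scipy, OpenCV 4.12 (cv2) and the standard library are available. Lean on these libraries where they do the work, as an engineer would, in place of code of your own. Each camera call takes 0.05 s, during which the arm holds its last target. There are 200 camera calls.

## Working session

There is one attempt and no reset: what is moved stays moved. The work goes in short steps, Python scripts to look and compute and a shell command to move; the robot and the scene stay as the last step left them, time stands still between calls to the robot, and variables do not carry over. Pictures are saved under pics/ and viewed, at most 10 in all, crops included, and the job is handed in when it is done.

```bash
ls; mkdir -p pics; python3 - <<'E'
from cell import sensors,get_image,camera_params
import cv2
for n in("scene","top"):
    cv2.imwrite(f"pics/{n}0.png",get_image(n)); p=camera_params(n); print(n,p)
s=sensors.read_state();print(s)
E
```

```text
pics
scene {'mtx': array([[547.43155993,   0.        , 316.57005073],
       [  0.        , 547.43155993, 242.94423762],
       [  0.        ,   0.        ,   1.        ]]), 'D': array([0.00932162, 0.        , 0.        , 0.        , 0.        ]), 'rvec': array([ 0.70759332,  2.43726058, -1.32171055]), 'tvec': array([ 426.75319699,  -92.26350703, 1324.92962594])}
top {'mtx': array([[499.71410321,   0.        , 325.56562767],
       [  0.        , 499.71410321, 236.50719668],
       [  0.        ,   0.        ,   1.        ]]), 'D': array([-0.12198698,  0.        ,  0.        ,  0.        ,  0.        ]), 'rvec': array([ 2.11437108, -2.16040631,  0.18748178]), 'tvec': array([ 22.90915949, 526.71495068, 902.73632546])}
{'clock': 0.1, 'qpos': array([ 1.15516434,  0.62925022,  0.03847647,  1.51829   , -0.0270161 ,
        0.99628923, -0.01999173]), 'qd': array([ 0.00057583, -0.0010335 ,  0.0007836 , -0.00293037,  0.00093473,
       -0.00020878, -0.0015132 ]), 'tau': array([ 2.13613654e-03, -5.64531684e+01,  1.23012085e+00, -1.93973190e+01,
        1.12530944e-02,  5.46850511e-03, -7.46363611e-06]), 'eef_pos': array([ 222.60145952, -610.09034719,  230.47679981]), 'tool_rot': array([-3.13987483e+00,  2.27149913e-05,  3.49805367e-01]), 'force': array([0.00528491, 0.37241094, 0.18628133]), 'torque': array([ 0.00249674, -0.03386266,  0.03847207]), 'gripper_force': 0.0, 'width': 85.06168834984051}
```

View pics/scene0.png

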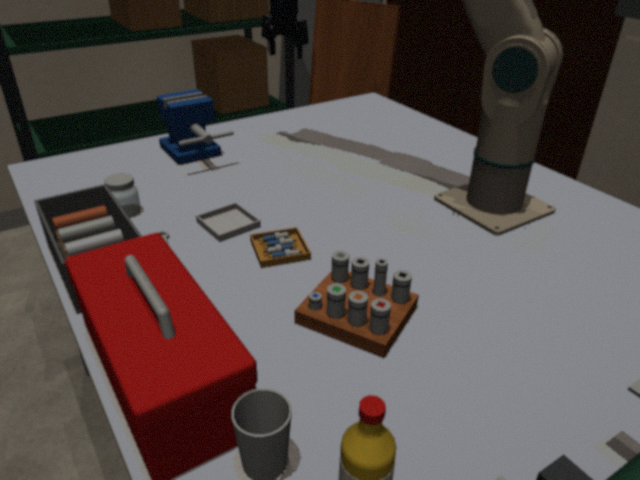

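View pics/top0.png

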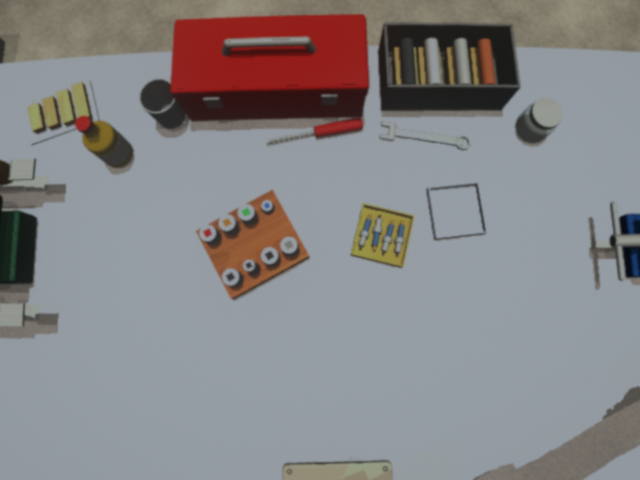

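The top view shows the near row's tops at about (231,277), slim (250,265), (269,256), (289,244). The empty tray has its corners at about (428,188), (478,184), (485,233), (433,239). The spark-plug tray is to the left of it, at (382,235).

```bash
cat > h.py <<'E'
import numpy as np,cv2
from cell import sensors,get_image,camera_params
def ray(p,uv,z):
    """pixels -> world points on plane z (mm)"""
    uv=np.array(uv,float).reshape(-1,1,2)
    n=cv2.undistortPoints(uv,p["mtx"],p["D"]).reshape(-1,2)
    R=cv2.Rodrigues(p["rvec"])[0]; c=-R.T@p["tvec"].ravel()
    d=np.c_[n,np.ones(len(n))]@R
    return c+d*((z-c[2])/d[:,2])[:,None]
def proj(p,X): return cv2.projectPoints(np.array(X,float).reshape(-1,3),p["rvec"],p["tvec"],p["mtx"],p["D"])[0].reshape(-1,2)
E
python3 - <<'E'
from h import *
np.set_printoptions(precision=1,suppress=True)
p=camera_params("top")
r=ray(p,[(231,277),(269,256),(289,244)],82); print(r, np.linalg.norm(r[1]-r[0])); print(ray(p,[(250,265)],96))
d=r[0]-r[2]; print("row dir deg",np.degrees(np.arctan2(d[1],d[0])))
t=ray(p,[(428,188),(478,184),(485,233),(433,239)],18); print(t,t.mean(0),np.linalg.norm(np.diff(t,axis=0),axis=1))
w=camera_params("wrist"); R=cv2.Rodrigues(w["rvec"])[0]; print("wristcam", -R.T@w["tvec"].ravel(), R[2], w["mtx"])
s=sensors.read_state(); print(s["eef_pos"],s["tool_rot"])
img=get_image("scene")
p=camera_params("scene"); print(ray(p,[(381,262)],96), ray(p,[(228,220)],10))
E
```

```text
[[450.3 183.8  82. ]
 [487.1 115.   82. ]
 [508.3  78.5  82. ]] 78.04420566407562
[[469.8 147.4  96. ]]
row dir deg 118.83947889254253
[[ 625.4 -195.2   18. ]
 [ 632.2 -297.9   18. ]
 [ 531.9 -304.3   18. ]
 [ 522.1 -199.1   18. ]] [ 577.9 -249.1   18. ] [102.9 100.5 105.7]
wristcam [ 290.9 -586.6  372.8] [-0.3 -0.1 -1. ] [[385.5   0.  323.2]
 [  0.  385.5 231.7]
 [  0.    0.    1. ]]
[ 222.6 -610.1  230.5] [-3.1  0.   0.3]
[[474.3 152.8  96. ]] [[ 581.5 -253.    10. ]]
```

```bash
cat >> h.py <<'E'
from scipy.spatial.transform import Rotation as Ro
def to(xyz,yaw):
    """shift (cm, tool axes) and turn (deg) from the present pose to a tool-down target"""
    s=sensors.read_state(); R=Ro.from_euler("xyz",s["tool_rot"])
    sh=R.inv().apply(np.array(xyz)-s["eef_pos"])/10
    y=np.degrees(s["tool_rot"][2]); t=(y-yaw+180)%360-180
    print("t",round(s["clock"],2),"pos",s["eef_pos"].round(1),"yaw",round(y,1),"-> rows",sh.round(2),round(t,1))
E
python3 -c "
from h import *
to([440,-300,230],65)"
```

```text
t 0.15 pos [ 222.6 -610.2  230.6] yaw 20.0 -> rows [ 31.05 -21.69   0.09] -45.0
```

```bash
python3 -m inch '[[[2,-1.4,0,-4],[6,-4.2,0,-10],[10,-7,0,-16],[14,-9.8,0,-22],[18,-12.6,0,-28],[22,-15.4,0,-34],[26,-18.2,0,-40],[29,-20.3,0,-45]]]' && python3 -c "
from h import *
to([475,140,230],118.8)"
```

```text
clock: 0.82
eef_pos: [404.6, -349.8, 231.3]
tool_rot: [-3.142, 0.0, 1.14]
force: [0.8, 0.0, -0.8]
width: 85.2
gripper_force: 0.0
t 0.82 pos [ 404.6 -349.8  231.3] yaw 65.3 -> rows [ 47.45 -14.05   0.13] -53.5
```

```bash
python3 -m inch '[[[4,-1.2,0,-7],[8,-2.4,0,-14],[12,-3.6,0,-21],[16,-4.8,0,-28],[20,-6,0,-35],[24,-7.2,0,-42],[28,-8.4,0,-48],[32,-9.5,0,-53]]]' && python3 -c "
from h import *
to([475,140,230],118.8)"
```

```text
clock: 1.48
eef_pos: [452.4, -20.1, 231.4]
tool_rot: [-3.141, 0.0, 2.065]
force: [1.1, -0.5, -0.5]
width: 85.6
gripper_force: 0.0
t 1.48 pos [452.4 -20.1 231.4] yaw 118.3 -> rows [13.02  9.58  0.14] -0.5
```

```bash
python3 -m inch '[[[3,2.4,0,0],[6,4.8,0,0],[9,7,0,0],[11.5,9,0,0],[11.5,9,0,0],[11.5,9,0,0],[11.5,9,0,0]]]' && python3 - <<'E'
from h import *
to([470,148,230],118.8)
p=camera_params("wrist"); im=get_image("wrist"); cv2.imwrite("pics/w1.png",im)
print(proj(p,[[470,148,96],[450,184,82],[487,115,82]]))
E
```

```text
clock: 2.07
eef_pos: [477.8, 121.1, 231.0]
tool_rot: [-3.14, 0.0, 2.06]
force: [-0.3, -0.4, -0.2]
width: 85.3
gripper_force: 0.0
t 2.07 pos [477.8 121.1 231. ] yaw 118.0 -> rows [2.74 0.58 0.09] -0.8
[[329.8842959  180.67370762]
 [328.82281921 121.8129711 ]
 [328.72280856 225.12434013]]
```

View pics/w1.png

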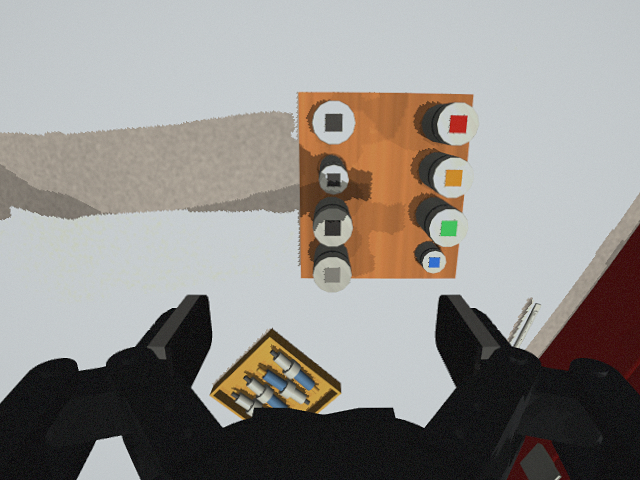

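The wrist view shows the slim top at (334,180), the left wide top at (333,122), the right one at (333,227) and the next at (332,273). All are within about 5 px of the prediction.

```bash
python3 - <<'E'
from h import *
np.set_printoptions(precision=1,suppress=True)
p=camera_params("wrist")
s=ray(p,[(334,180)],96)[0]; w=ray(p,[(333,122),(333,227),(332,273)],82)
print(s,w,(w[0]+w[1])/2,np.linalg.norm(w[0]-w[1])); d=w[0]-w[2]; a=np.degrees(np.arctan2(d[1],d[0])); print(a)
c=(2*s+w[0]+w[1])/4
to([*s[:2],100+20],a)
E
```

```text
[472.5 149.1  96. ] [[452.9 184.6  82. ]
 [490.8 114.5  82. ]
 [508.5  79.9  82. ]] [471.8 149.5  82. ] 79.69876440766942
117.95455650088702
t 2.12 pos [477.8 120.4 231. ] yaw 117.9 -> rows [ 2.8  0.9 11.1] -0.0
```

```bash
python3 -m inch '[[[1.5,0.5,2,0],[2.8,0.9,5,0],[2.8,0.9,8,0],[2.8,0.9,11,0],[2.8,0.9,11,0],[2.8,0.9,11,0],[2.8,0.9,11,0]]]' && python3 - <<'E'
from h import *
to([472.5,149.1,54],118)
p=camera_params("wrist"); im=get_image("wrist"); cv2.imwrite("pics/w2.png",im)
print(proj(p,[[472.5,149.1,96],[452.9,184.6,82],[490.8,114.5,82]]))
E
```

```text
clock: 2.7
eef_pos: [473.8, 150.2, 122.5]
tool_rot: [3.14, 0.0, 2.058]
force: [0.4, -0.5, 0.0]
width: 85.3
gripper_force: 0.0
t 2.7 pos [473.8 150.2 122.5] yaw 117.9 -> rows [-0.04 -0.18  6.85] -0.1
[[317.25048991 274.52459873]
 [315.84016728 184.26748624]
 [317.82285823 331.89011316]]
```

View pics/w2.png

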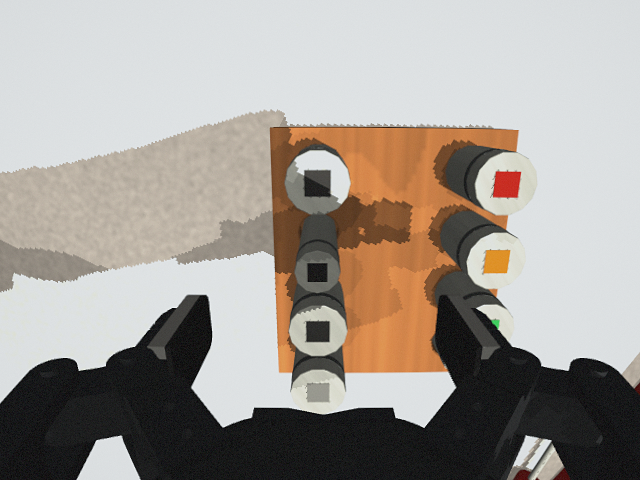

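The slim top is at (317,272) and its wide neighbours are at (317,183) and (318,331), within 1 mm of the measurement. Descending.

```bash
python3 -m inch '[[[0,-0.2,0.5,0],[0,-0.2,2,0],[0,-0.2,3.5,0],[0,-0.2,5,0],[0,-0.2,6.2,0],[0,-0.2,6.9,0],[0,-0.2,6.9,0],[0,-0.2,6.9,0]]]' && python3 -c "
from h import *
to([472.5,149.1,54],118)"
```

```text
clock: 3.42
eef_pos: [471.5, 150.0, 52.8]
tool_rot: [3.141, 0.0, 2.06]
force: [-0.2, -0.6, 0.1]
width: 85.3
gripper_force: 0.0
t 3.42 pos [471.5 150.   52.8] yaw 118.0 -> rows [-0.13  0.05 -0.12] 0.0
```

```bash
python3 -m inch '[[[0,0,0,0],[0,0,0,0],[0,0,0,0],[0,0,0,0],[0,0,0,0],[0,0,0,0]]]' 2.8; python3 -m inch '[[[0,0,0,0],[0,0,0,0],[0,0,0,0],[0,0,0,0],[0,0,0,0],[0,0,0,0],[0,0,0,0],[0,0,0,0]]]' 0
```

```text
clock: 3.92
eef_pos: [471.3, 149.9, 52.5]
tool_rot: [3.141, 0.0, 2.06]
force: [0.4, 0.2, -0.1]
width: 28.1
gripper_force: 0.0
clock: 4.58
eef_pos: [471.2, 149.9, 52.5]
tool_rot: [3.141, 0.0, 2.06]
force: [-0.7, -0.3, 5.2]
width: 20.4
gripper_force: 58.4
```

```bash
python3 -m inch '[[[0,0,-0.3,0],[0,0,-0.8,0],[0,0,-1.5,0],[0,0,-2.3,0],[0,0,-3.2,0],[0,0,-4.2,0],[0,0,-5.2,0],[0,0,-6.2,0]]]'; python3 -m inch '[[[0,0,-1.5,0],[0,0,-3,0],[0,0,-5,0],[0,0,-6,0],[0,0,-6,0],[0,0,-6,0],[0,0,-6,0]]]'; python3 - <<'E'
from h import *
to([577.9,-249.1,170],90)
p=camera_params("wrist"); im=get_image("wrist"); t=get_image("top")[150:330,170:510]
cv2.imwrite("pics/w3.png",np.vstack([im[100:,100:540],cv2.resize(t,(440,233))]))
q=camera_params("top"); T=ray(q,[(428,188),(478,184),(485,233),(433,239)],18)
d=T[0]+T[1]-T[2]-T[3]; print("tray yaw",np.degrees(np.arctan2(d[1],d[0])))
E
```

```text
clock: 5.25
eef_pos: [471.3, 149.9, 115.6]
tool_rot: [3.141, 0.0, 2.06]
force: [0.5, 0.4, -1.2]
width: 20.5
gripper_force: 58.6
clock: 5.83
eef_pos: [470.6, 149.5, 173.7]
tool_rot: [-3.14, 0.0, 2.06]
force: [-0.4, 0.4, -0.5]
width: 20.6
gripper_force: 58.6
t 5.83 pos [470.6 149.5 173.7] yaw 118.0 -> rows [-40.22  -9.26   0.39] 28.0
tray yaw 2.8878763395931863
```

View pics/w3.png

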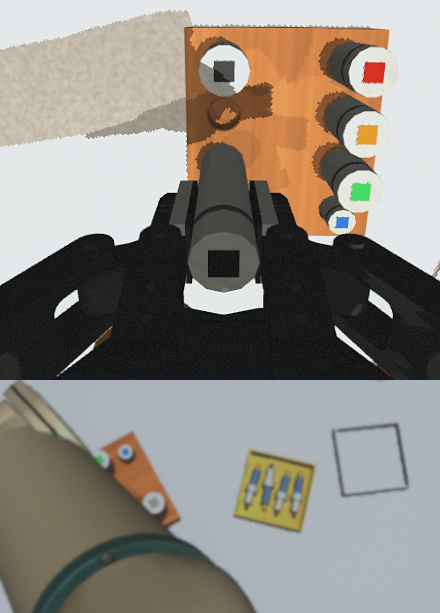

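The socket is held upright between the pads. Its recess at (224,112) is empty, the left neighbour at (224,70) still stands, and the right neighbour is hidden behind the gripper. Going to the tray.

```bash
python3 -m inch '[[[-1,-0.2,0,1],[-3,-0.7,0,4],[-6,-1.4,0,8],[-9.5,-2.2,0,13],[-13,-3,0,18],[-16.5,-3.8,0,23],[-20,-4.6,0,28],[-23,-5.3,0,32]]]'; python3 -m inch '[[[0,0,0,0],[0,0,0,0],[0,0,0,0]]]';python3 - <<'E'
from h import *
to([577.9,-249.1,170],84)
p=camera_params("wrist"); im=get_image("wrist"); cv2.imwrite("pics/w4.png",im)
e=sensors.read_state()["eef_pos"]
print(proj(p,[e+[0,0,43.5],e-[0,0,40.5],[577.9,-249.1,18]]))
E
```

```text
clock: 6.6
eef_pos: [532.3, -81.8, 173.7]
tool_rot: [-3.141, 0.001, 1.495]
force: [0.2, 0.6, -1.0]
width: 20.7
gripper_force: 58.5
clock: 6.85
eef_pos: [531.9, -77.8, 173.7]
tool_rot: [-3.14, -0.001, 1.502]
force: [0.3, 0.7, -0.9]
width: 20.9
gripper_force: 58.6
t 6.85 pos [531.9 -77.8 173.7] yaw 86.0 -> rows [-16.78   5.77   0.35] 2.0
[[317.93832097 363.19021954]
 [320.216489   263.08858026]
 [383.82539116 388.5413374 ]]
```

View pics/w4.png

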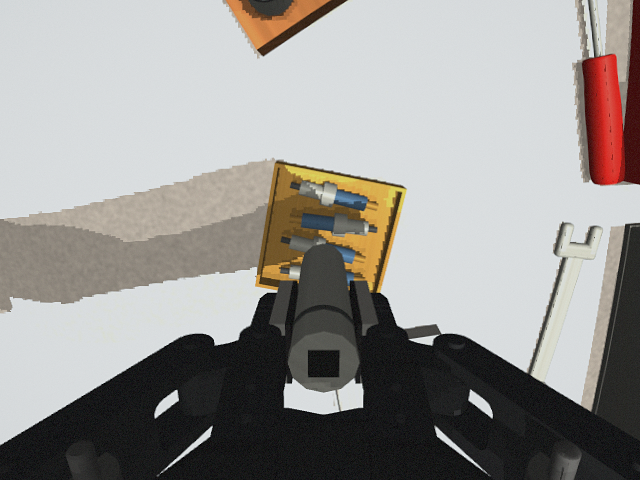

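The socket top is at (324,363) where an upright hold predicts (318,363), so it is upright. The empty tray is hidden below the gripper. The top and scene estimates of its position agree within 5 mm, and the tolerance is 42 mm, so I carry on to it.

```bash
python3 -m inch '[[[-1.5,0.5,0,0],[-4.5,1.5,0,0],[-7.5,2.6,0,0],[-10.5,3.6,0,0],[-13.5,4.6,0,0],[-15.5,5.4,0,0],[-16.8,5.8,0,0],[-16.8,5.8,0,0]]]'; python3 -m inch '[[[0,0,1.5,0],[0,0,4,0],[0,0,6.5,0],[0,0,9,0],[0,0,9,0],[0,0,9,0],[0,0,9,0]]]';python3 - <<'E'
from h import *
to([577.9,-249.1,43.5],84)
for n in("top","scene"):
    p=camera_params(n); im=get_image(n); e=sensors.read_state()["eef_pos"]
    u,v=proj(p,[e-[0,0,40]])[0].astype(int); print(n,u,v)
    c=im[v-75:v+75,u-100:u+100]; cv2.imwrite(f"pics/{n}5.png",c)
a=[cv2.imread(f"pics/{n}5.png") for n in("top","scene")]
cv2.imwrite("pics/c5.png",cv2.resize(np.hstack(a),None,fx=2,fy=2))
E
```

```text
clock: 7.57
eef_pos: [578.8, -252.0, 173.9]
tool_rot: [3.142, 0.001, 1.499]
force: [0.2, -0.1, -0.9]
width: 20.7
gripper_force: 58.7
clock: 8.15
eef_pos: [579.9, -248.1, 85.7]
tool_rot: [3.14, -0.001, 1.504]
force: [0.9, 0.7, -1.6]
width: 20.6
gripper_force: 58.8
t 8.15 pos [ 579.9 -248.1   85.7] yaw 86.2 -> rows [-0.12 -0.2   4.22] 2.2
top 459 206
scene 228 206
```

View pics/c5.png

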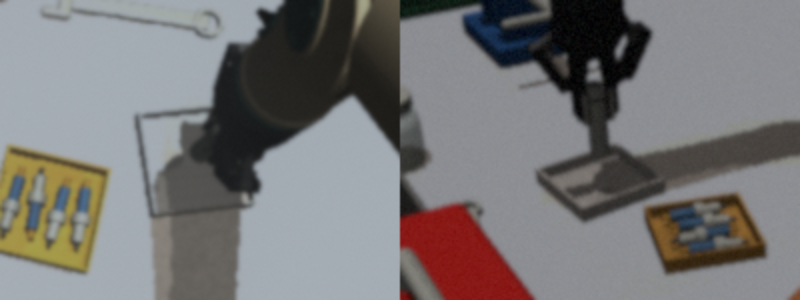

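In both crops the socket hangs over the empty tray, with the tray centre at about (600,182) in the right crop and the foot at (598,157), 42 mm up. Lowering it gently until contact.

```bash
python3 -m inch '[[[0,0,0.7,0],[0,0,1.5,0],[0,0,2.3,0],[0,0,3,0],[0,0,3.6,0],[0,0,3.9,0],[0,0,3.9,0],[0,0,3.9,0]]]'; python3 -m inch '[[[0,0,0.1,0],[0,0,0.15,0],[0,0,0.2,0],[0,0,0.2,0],[0,0,0.2,0]]]'
```

```text
clock: 8.92
eef_pos: [578.8, -249.5, 45.1]
tool_rot: [-3.141, -0.0, 1.502]
force: [0.1, -0.8, -1.3]
width: 20.7
gripper_force: 59.0
clock: 9.33
eef_pos: [578.9, -249.7, 43.6]
tool_rot: [3.141, 0.0, 1.502]
force: [-0.5, -0.8, 0.3]
width: 20.6
gripper_force: 59.0
```

```bash
python3 -m inch '[[[0,0,0.05,0],[0,0,0.1,0],[0,0,0.1,0],[0,0,0.1,0]]]'
```

```text
clock: 9.67
eef_pos: [579.0, -249.7, 43.6]
tool_rot: [3.141, 0.0, 1.502]
force: [-2.3, 0.1, 8.4]
width: 20.6
gripper_force: 59.6
```

Contact: the force rose to 8 N and z stopped. Releasing in stages.

```bash
python3 -m inch '[[[0,0,0,0],[0,0,0,0],[0,0,0,0],[0,0,0,0]]]' 2.5; python3 -m inch '[[[0,0,0,0],[0,0,0,0],[0,0,0,0],[0,0,0,0],[0,0,0,0],[0,0,0,0]]]' 6; python3 -m inch '[[[0,0,-0.5,0],[0,0,-2,0],[0,0,-4,0],[0,0,-7,0],[0,0,-10,0],[0,0,-13,0],[0,0,-13,0],[0,0,-13,0]]]'; python3 - <<'E'
from h import *
p=camera_params("wrist"); cv2.imwrite("pics/w6.png",get_image("wrist"))
print(proj(p,[[579,-249.7,87],[579,-249.7,3],[577.9,-249.1,3]]))
s=get_image("scene")[160:370,180:460]; cv2.imwrite("pics/s6.png",cv2.resize(s,None,fx=2.5,fy=2.5))
E
```

```text
clock: 10.0
eef_pos: [578.7, -249.6, 42.1]
tool_rot: [-3.141, -0.0, 1.502]
force: [0.8, -0.3, 0.7]
width: 25.3
gripper_force: 0.0
clock: 10.5
eef_pos: [578.8, -249.6, 42.3]
tool_rot: [-3.142, -0.0, 1.502]
force: [-0.1, 0.6, 1.0]
width: 59.8
gripper_force: 0.0
clock: 11.17
eef_pos: [580.1, -250.0, 174.8]
tool_rot: [3.137, 0.001, 1.502]
force: [0.4, 0.0, -0.3]
width: 60.1
gripper_force: 0.0
[[318.27446245 236.5663538 ]
 [318.99475995 207.01975705]
 [317.62558184 206.40841901]]
```

View pics/s6.png

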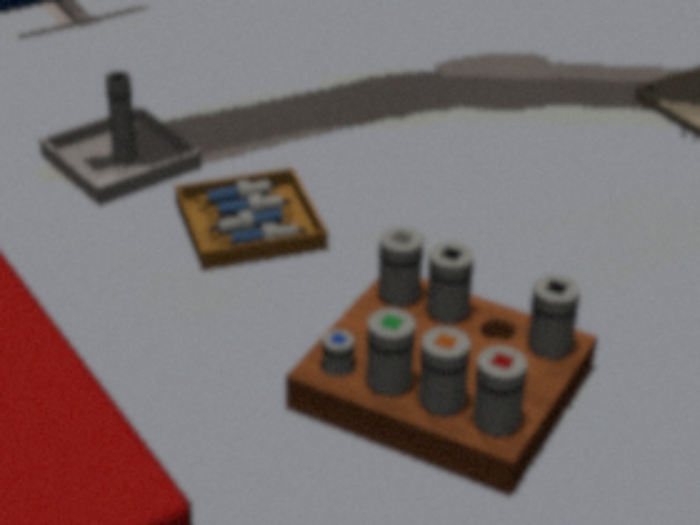

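View pics/w6.png

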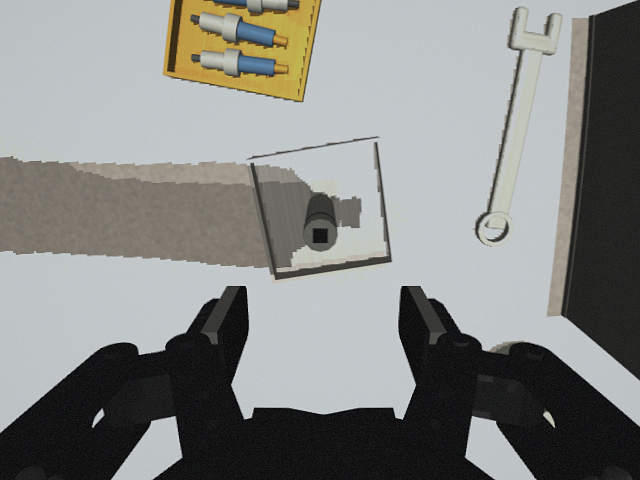

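The socket stands upright in the centre of the empty tray: its top is at (320,236) against a predicted (318,237). The scene crop shows both wide neighbours still standing in the rack at (452,285) and (554,318), and the gripper is clear. Handing in.

```bash
python3 -c "
from cell import order
print(order.finish_job())"
```

```text
the job is handed in; nothing more can be done
None
```

The tall slim socket is standing upright, released, near the centre of the empty tray, both wide neighbours still stand in the rack, and the job was handed in at about 11 s; no verdict was returned.

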